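# Start up the bat-turning spindle

### The arm

A 6-joint arm with a two-finger parallel gripper is mounted at the origin on the work surface. World frame = base frame: x ahead of the robot, y to its left, z up, the work surface at z = 0. Lengths are in m, angles in rad, forces in N, time in s.
With the tool pointing down it reaches from about 0.325 to 1 m from the base axis. Payload 5.1 kg.
Tool frame: the origin (TCP) lies midway between the tips of the shut fingers; the grasp point (between the pads) lies 19 mm behind it; z points along the fingers, y is the line along which they close (so a half turn about z gives the same grasp; the last joint's range is limited). The gripper opens to 85 mm and grips with 20 to 120 N. Pads are 22 mm wide; open, the fingers measure 114 mm over their backs; the gripper's body (76 mm by 85 mm) begins 54 mm behind the grasp point. The pads swing forward as they close: fully open they stand 13 mm farther back than shut.
Start: joints at [1.017, 0.124, 1.65, -0, 1.367, -0.083], TCP at [0.295, 0.579, 0.231] pointing down, gripper open.
Joint ranges: [-2.61, 2.61], [-1.02, 2.33], [0.03, 2.71], [-1.35, 4.49], [0.32, 2.68], [-2.91, 2.91]. Speed limits (rad/s): [2.57, 2.57, 3.14, 3.14, 3.14, 3.14].

### API

Orientations are given as [roll, pitch, yaw] about the fixed x, y, z axes, in that order (R = Rz(yaw) Ry(pitch) Rx(roll)).
In Python, from plant import r gives the robot as it stands.
- The arm moves only by the shell command python3 -m inch 'ROWS'. ROWS is a JSON object of lists of equal length, an entry for each row: "claw": the finger opening in cm, from 0 to 8.54; "travel": the shift along the world's x, y, z in cm, a list of three; "spin": the turn about the world's z in rad. A call has 1 to 10 rows; each row is the pose to reach, as a shift and turn from the pose commanded when the call began; what a row does not reach only later rows make up. A row lasts 1/8 s, in which the tool goes at most 62.5 mm and 10.7 degrees, less where a joint would pass 70% of its speed; a pose out of reach is approached as far as the arm can. A call with a gripper value outside its range is refused whole. The fingers move at their own pace and stop on an object; the grip force is fixed at half the most. Time passes only in rows, so rows that repeat a pose let the fingers close. It gives the time, the measured TCP pose, the force, the opening and the grip force at its end, in the units of the state.
- r.state(): the state, without advancing time (a new reading comes with each control period).
- r.camera(name): name is "scene" or "top" or "wrist"; returns a dict with "frame" (400x640x3 uint8, red, green, blue), "K" (3x3 intrinsics, pixels), "T" (4x4, takes a point from camera to world coordinates). Camera axes: x right, y up, looking along -z (the intrinsics and any distortion apply to the point x, -y, -z); pixel columns grow to the right and rows downward; lengths in m; the calibration is good to about 2 mm. A picture is of the moment at which its call begins. There is no depth.
- r.finish_job(): hands the job in; it is judged then, once.
Trained networks look in the newest picture that a camera, given by its name, has taken for a name from the list of things; names that differ only in an ending like _2 or _b are one class to them, and where a whole thing is asked for, a point or a joint stands for the part that bears it (a point fixed in the world has none). Each returns a list of dicts, best first, with "p" (0 to 1); they miss things now and then, are a little off and sometimes report something else, mostly with a low value. They report only what shows in the picture. A call takes as long as a camera call. They do not tell look-alikes from the thing itself.
- r.look_for(camera, label): "bbox" ([left, top, width, height] in pixels, round what is visible of it).
The state is a dict: "clock": time; "q": joint angles; "dq": joint speeds; "joint_efforts": joint torques, N m; "ee_pos": TCP position; "ee_rot": TCP orientation; "ft_force": force on the tool from outside, world axes, zero at the start; "torque": the same for the moment, N m; "grip_width": finger opening in m; "finger_force": force on a finger pad.
Only numpy, scipy, OpenCV 4.12 (cv2) and the standard library are available. Lean on these libraries where they do the work, as an engineer would, in place of code of your own. Each camera call takes 0.05 s, during which the arm holds its last target. There are 200 camera calls.

### The job

Start up the bat-turning spindle from its three grey control boxes: first switch on the main supply by pressing down the raised end of the wide rocker until it is fully over, then switch on the dust extractor by pressing down the raised end of the narrow rocker in the same way, then push the small flat start button fully in and let it spring back. Do not press the big mushroom-headed stop button beside it, and only press: the control boxes must not be lifted or shoved about, nor the tape roll, paint can and jar disturbed.

Things in the scene. Friction and masses are not known exactly. Their poses are not given: they have to be found in the camera images.
- main_box: main supply switch: grey painted box 100 x 90 x 45 mm (x, y, height) with one wide (44 mm) white rocker in the middle of its top. Loose on the bench, about 0.9 kg, rubber underside; origin at the centre of its underside, z up; any yaw.
- main_press (a point): where to press the wide main rocker: top face of its raised wing, mid-width, 19 mm from the hinge line, on the box's +x side; moves with the wing. Off: that wing slopes up at 0.4 rad, this point 59 mm and the wing's outer end 63 mm above the bench. Fully on: the wing lies level at 52 mm and the other wing stands up instead.
- main_rocker (a joint): hinge of the wide main rocker, a white V-shaped paddle 44 mm wide with two wings 28 mm long; hinge line over the box's middle along its y, 52 mm up. 0 rad = off, grows as the raised (+x) wing goes down, hard stop at 0.40 = fully on (counts above 0.33). Starts at 0 to 0.04. No spring: about 3 N at the press point turns it, and it stays where left.
- extractor_box: dust extractor switch: grey painted box 100 x 60 x 45 mm (x, y, height) with one narrow (20 mm) white rocker in the middle of its top. Loose on the bench, about 0.9 kg, rubber underside; origin at the centre of its underside, z up; any yaw.
- extractor_press (a point): where to press the narrow extractor rocker: top face of its raised wing, mid-width, 19 mm from the hinge line, on the box's +x side; moves with the wing. Off: that wing slopes up at 0.4 rad, this point 59 mm and the wing's outer end 63 mm above the bench. Fully on: the wing lies level at 52 mm and the other wing stands up instead.
- extractor_rocker (a joint): hinge of the narrow extractor rocker, a white V-shaped paddle 20 mm wide with two wings 28 mm long; hinge line over the box's middle along its y, 52 mm up. 0 rad = off, grows as the raised (+x) wing goes down, hard stop at 0.40 = fully on (counts above 0.33). Starts at 0 to 0.04. No spring: about 3 N at the press point turns it, and it stays where left.
- station_box: start/stop station: grey painted box 120 x 72 x 45 mm (x, y, height) with two black round buttons on its top: the small flat start button (28 mm across) 30 mm towards its -x end, and the big mushroom stop button (44 mm across) 32 mm towards its +x end. Loose on the bench, about 0.9 kg, rubber underside; origin at the centre of its underside, z up; any yaw.
- start_top (a point): centre of the top face of the flat start button, 28 mm across, 57 mm above the bench when out; moves with the button.
- start_button (a joint): start button, m: 0 = out, 0.006 = fully in (counts as pressed above 0.0045). Spring return: 1.8 N to start it moving, 5.4 N at the bottom.
- stop_top (a point): centre of the domed top of the mushroom stop button, 44 mm across, 65 mm above the bench when out; 62 mm from the start button's centre. Not to be pressed.
- stop_button (a joint): stop button, m: 0 = out, 0.006 = fully in; same spring as the start button. Must stay under 0.002.
- tape_roll: bystander: blue roll of masking tape lying flat, 100 mm across, 36 mm high, loose; origin at the centre of its underside.
- paint_can: bystander: steel paint can with a paper label, 84 mm across, 98 mm high, 0.6 kg, loose, upright; origin at the centre of its underside.
- jar: bystander: closed glass jar, 68 mm across, 92 mm high, loose, upright; origin at the centre of its underside.
There are look-alikes about, which are no part of the job. What is shaped like the station_box but purple is not meant. What is shaped like the extractor_box but blue is not meant.

How it is judged:
On the way, in this order (a step that is already met when the one before it is completed fails the run):
1. the wide main rocker is pressed fully over, the extractor still off (value of joint main_rocker above 0.33 rad and value of joint extractor_rocker below 0.15 rad), for 0.1 s.
2. the narrow extractor rocker is pressed fully over, main still on (value of joint each of extractor_rocker, main_rocker above 0.33 rad), for 0.1 s.
3. the start button is pushed fully in with both rockers on (all of step 2 and value of joint start_button above 0.0045 m), for 0.05 s.
4. the start button has sprung back (value of joint start_button below 0.0015 m), for 0.1 s.
At the end, for the whole second after the job is handed in: Both rockers on (over 0.33 of 0.40 rad), start and stop buttons out (under 1.5 mm), the three boxes standing flat within 30 mm of where they began and at rest, and the tape roll, can and jar upright within 30 mm of where they began (all of step 2 and value of joint each of start_button, stop_button below 0.0015 m and distance of each of main_box, extractor_box, station_box, tape_roll, paint_can, jar from where it was at the start of the episode below 0.03 m and height (world z) of each of main_box, extractor_box, station_box below 0.008 m and angle between each of main_box, extractor_box, station_box's own z axis and vertical below 0.1 rad and linear speed of each of main_box, extractor_box, station_box below 0.02 m/s and angle between each of tape_roll, paint_can, jar's own z axis and vertical below 0.15 rad); the robot touches nothing.
It fails at once if the extractor is switched on before the main supply (value of joint extractor_rocker above 0.2 rad and value of joint main_rocker below 0.25 rad).
It fails at once if the start button is pressed before both rockers are on (value of joint start_button above 0.003 m and value of joint any of main_rocker, extractor_rocker below 0.25 rad).
It fails at once if the stop button is pressed (value of joint stop_button above 0.002 m).
It fails at once if a control box is lifted, tipped or shoved more than 30 mm (height (world z) of any of main_box, extractor_box, station_box above 0.012 m or distance of any of main_box, extractor_box, station_box from where it was at the start of the episode above 0.03 m or angle between any of main_box, extractor_box, station_box's own z axis and vertical above 0.2 rad).
It fails at once if the tape roll, can or jar is lifted, tipped or pushed more than 30 mm (height (world z) of any of tape_roll, paint_can, jar above 0.012 m or distance of any of tape_roll, paint_can, jar from where it was at the start of the episode above 0.03 m or angle between any of tape_roll, paint_can, jar's own z axis and vertical above 0.3 rad).
It also fails if it takes over 48 s, if anything falls off the work surface, if the arm or the gripper's body presses on something with over 40 N, if the wrist force passes 120 N, or if a joint passes its speed limit or range.

## Working session

There is one attempt and no reset: what is moved stays moved. The work goes in short steps, Python scripts to look and compute and a shell command to move; the robot and the scene stay as the last step left them, time stands still between calls to the robot, and variables do not carry over. Pictures are saved under pics/ and viewed, at most 10 in all, crops included, and the job is handed in when it is done.

```bash
mkdir -p pics; cat > h.py <<'E'
from plant import r
import numpy as np, cv2
def save(c,n):
    d=r.camera(c); cv2.imwrite(f'pics/{n}.png',d['frame'][:,:,::-1]); return d
def px2w(d,u,v,z):
    K,T=np.array(d['K']),np.array(d['T'])
    x=np.linalg.inv(K)@[u,v,1.]; w=T[:3,:3]@np.array([x[0],-x[1],-x[2]]); o=T[:3,3]
    return o+w*(z-o[2])/w[2]
E
python3 - <<'E'
from h import *
for c in ('top','scene'):
    d=save(c,c+'1'); print(c,d['K'],np.round(d['T'],3).tolist(), [k for k in d])
    for l in ('main_box','extractor_box','station_box','main_press','extractor_press','start_top','stop_top','tape_roll','paint_can','jar'):
        for o in r.look_for(c,l):
            b=o['bbox']; print(l,round(o['p'],2),np.round(b).astype(int).tolist(), np.round(px2w(d,b[0]+b[2]/2,b[1]+b[3]/2,.05),3)[:2])
print(r.state())
E
```

```text
top [[456.17781268   0.         311.19408186]
 [  0.         456.17781268 197.41283306]
 [  0.           0.           1.        ]] [[-0.027, 0.987, -0.161, 0.307], [-0.999, -0.03, -0.017, 0.039], [-0.022, 0.16, 0.987, 1.273], [0.0, 0.0, 0.0, 1.0]] ['frame', 'K', 'T']
main_box 0.74 [397, 181, 43, 43] [ 0.483 -0.23 ]
extractor_box 0.7 [338, 195, 7, 10] [ 0.496 -0.022]
extractor_box 0.64 [223, 200, 35, 42] [0.448 0.254]
extractor_box 0.59 [165, 200, 44, 26] [0.474 0.398]
station_box 0.94 [399, 247, 38, 49] [ 0.299 -0.215]
station_box 0.61 [319, 190, 36, 42] [ 0.467 -0.009]
main_press 0.69 [412, 190, 19, 20] [ 0.49  -0.236]
extractor_press 0.72 [229, 206, 17, 21] [0.459 0.261]
extractor_press 0.52 [172, 206, 27, 11] [0.477 0.403]
start_top 0.49 [339, 194, 10, 8] [ 0.502 -0.029]
start_top 0.37 [238, 118, 30, 30] [0.692 0.217]
stop_top 0.58 [327, 211, 15, 16] [ 0.445 -0.002]
stop_top 0.58 [410, 251, 14, 15] [ 0.333 -0.216]
tape_roll 0.8 [303, 110, 38, 37] [0.7   0.025]
tape_roll 0.66 [409, 189, 23, 24] [ 0.486 -0.234]
paint_can 0.59 [397, 108, 35, 42] [ 0.688 -0.229]
jar 0.66 [239, 115, 28
[... 1110 characters left out ...]
, 208, 36, 48] [0.704 0.211]
{'clock': 1.1, 'q': array([ 1.01742131e+00,  1.23825518e-01,  1.65032316e+00, -1.60170954e-05,
        1.36748952e+00, -8.25806786e-02]), 'dq': array([-0.00022823, -0.00063517, -0.00141303, -0.00142358,  0.00129025,
        0.00153452]), 'joint_efforts': array([-4.05114645e-05, -4.23619616e+01, -3.65754104e+01, -1.59269557e-04,
        6.42965970e-04,  1.61596381e-05]), 'ee_pos': array([0.29484478, 0.57925952, 0.23129197]), 'ee_rot': array([-3.14154597e+00,  1.18768638e-05,  2.67080155e+00]), 'ft_force': array([ 1.11133602, -0.30862305, -0.28308726]), 'torque': array([-0.02263077, -0.03761537, -0.01036273]), 'finger_force': 0.0, 'grip_width': 0.08533057214239093}
```

View pics/top1.png

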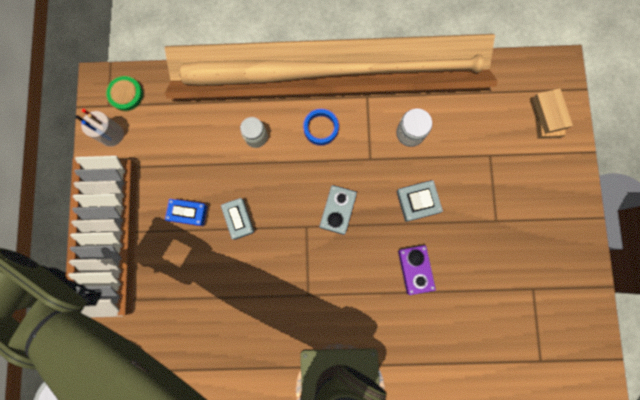

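View pics/scene1.png

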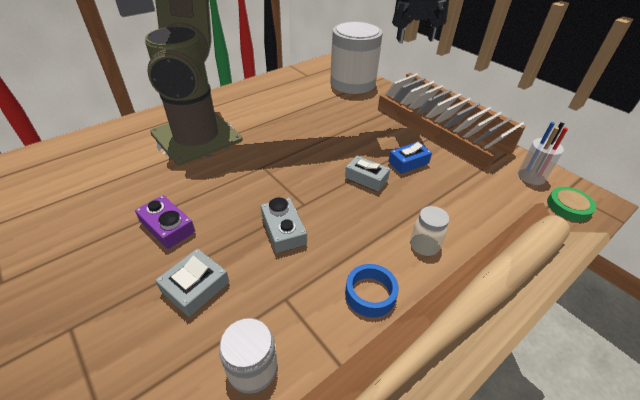

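The top view shows these candidates:
- **Extractor:** grey (237,218) or blue (187,212). Grey is meant.
- **Station:** grey (338,210) or purple (417,270). Grey is meant, with start at (341,198) and stop at (335,219).
- **Main:** there is only one, grey (420,200).

Next I'll confirm these in one enlarged montage, which should also show which wings are raised.

```bash
python3 - <<'E'
from h import *
t=cv2.imread('pics/top1.png'); s=cv2.imread('pics/scene1.png')
def c(i,u,v,h=32): return cv2.resize(i[v-h:v+h,u-h:u+h],(264,264),interpolation=cv2.INTER_CUBIC)
m=np.vstack([np.hstack([c(t,420,200),c(t,237,218),c(t,338,210)]),np.hstack([c(s,192,280,40),c(s,367,172),c(s,284,222)])])
cv2.imwrite('pics/mont.png',m)
E
```

```text
(no output)
```

View pics/mont.png

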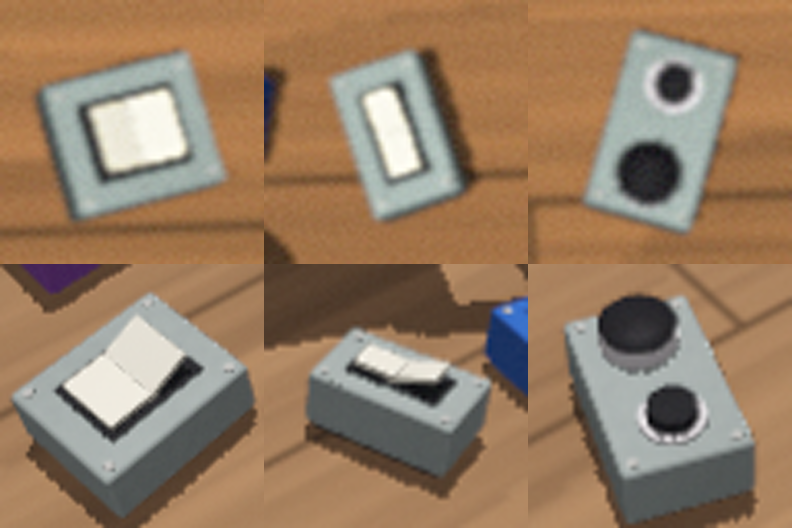

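The crops confirm the three grey boxes. In the scene view, the main box's raised wing is on the world +y side (left in the top view). The extractor's raised wing is on the +x side (up in the top view). On the grey station, start is the small button on the +x end.

```bash
python3 - <<'E'
from h import *
d=r.camera('top'); I=d['frame'][:,:,::-1].copy(); k=6
hsv=cv2.cvtColor(I,cv2.COLOR_BGR2HSV)
def crop(u,v,h=34): return cv2.resize(I[v-h:v+h,u-h:u+h],None,fx=k,fy=k,interpolation=cv2.INTER_CUBIC),u-h,v-h
def W(p,z,o): return px2w(d,o[0]+(p[0]+.5)/k-.5,o[1]+(p[1]+.5)/k-.5,z)
tool=r.state()['ee_rot'][2]
for n,u,v in (('main',420,200),('ext',237,218),('station',338,210)):
    c,*o=crop(u,v); b,g,rr=[c[:,:,i].astype(int) for i in range(3)]
    m=((b-rr>-12)).astype(np.uint8)*255   # not wood
    m=cv2.morphologyEx(m,cv2.MORPH_OPEN,np.ones((9,9)))
    cs=cv2.findContours(m,0,2)[0]; cc=min((x for x in cs if cv2.contourArea(x)>8000),key=lambda x:np.linalg.norm(x.mean(0)[0]-34*k))
    R=cv2.minAreaRect(cc); P=np.array([W(p,.045,o)[:2] for p in cv2.boxPoints(R)])
    e=[P[1]-P[0],P[2]-P[1]]; print(n,'c',P.mean(0).round(4),'sides',[(round(np.linalg.norm(x),4),round(np.arctan2(x[1],x[0])%np.pi,3)) for x in e])
    f=np.zeros_like(m); cv2.drawContours(f,[cc],-1,255,-1)
    if n!='station': w=((np.minimum(np.minimum(b,g),rr)>185)&(rr-b>0)|((rr>215))).astype(np.uint8)*255
    else: w=((np.maximum(np.maximum(b,g),rr)<75)).astype(np.uint8)*255
    w=cv2.morphologyEx(w&f,cv2.MORPH_OPEN,np.ones((9,9)))
    for x in cv2.findContours(w,0,2)[0]:
        if cv2.contourArea(x)<800: continue
        R=cv2.minAreaRect(x); M=cv2.moments(x); q=(M['m10']/M['m00'],M['m01']/M['m00'])
        Q=np.array([W(p,.055,o)[:2] for p in cv2.boxPoints(R)]); e=[Q[1]-Q[0],Q[2]-Q[1]]
        print('  blob',W(q,.057,o)[:2].round(4),[(round(np.linalg.norm(y),4),round(np.arctan2(y[1],y[0])%np.pi,3)) for y in e])
print(tool)
E
```

```text
main c [ 0.49   -0.2317] sides [(np.float64(0.1055), np.float64(1.804)), (np.float64(0.0905), np.float64(0.187))]
  blob [ 0.4909 -0.2357] [(np.float64(0.0528), np.float64(1.829)), (np.float64(0.0448), np.float64(0.215))]
ext c [0.4558 0.2629] sides [(np.float64(0.065), np.float64(1.88)), (np.float64(0.1015), np.float64(0.325))]
  blob [0.4563 0.265 ] [(np.float64(0.0208), np.float64(1.895)), (np.float64(0.0574), np.float64(0.343))]
station c [ 0.4722 -0.012 ] sides [(np.float64(0.1218), np.float64(2.835)), (np.float64(0.0729), np.float64(1.257))]
  blob [ 0.4435 -0.0018] [(np.float64(0.038), np.float64(1.541)), (np.float64(0.0377), np.float64(3.104))]
  blob [ 0.5014 -0.0204] [(np.float64(0.0189), np.float64(1.54)), (np.float64(0.0214), np.float64(3.103))]
2.670798383725732
```

```bash
python3 -m inch '{"claw":[0,0,0,0,0,0,0,0,0,0],"travel":[[3,-6,0],[5,-12,0],[7,-18,0],[10,-24,0],[12,-30,0],[14,-36,0],[16,-42,0],[18,-48,0],[19,-54,-1],[19.1,-60,-3]],"spin":[-0.1,-0.2,-0.3,-0.4,-0.5,-0.6,-0.7,-0.8,-0.85,-0.85]}'
```

```text
clock: 2.4
ee_pos: [0.4864, -0.0108, 0.2062]
ee_rot: [3.138, 0.001, 1.82]
ft_force: [0.8, -0.1, 0.5]
grip_width: -0.0001
finger_force: 0.0
```

```bash
python3 -m inch '{"claw":[0,0,0,0,0,0],"travel":[[0,-6,-2],[0,-12,-4],[0,-18,-6],[0,-19.4,-8],[0,-19.4,-8],[0,-19.4,-8]],"spin":[0,0,0,0,0,0]}'; python3 - <<'E'
from h import *
d=save('wrist','w1'); 
for l in ('main_box','main_press'): print(l,r.look_for('wrist',l))
K,T=np.array(d['K']),np.array(d['T'])
def pj(p):
    c=np.linalg.inv(T)@np.r_[p,1]; u=K@[c[0],-c[1],-c[2]]; return (u[:2]/u[2]).round(0)
print(pj([.486,-.2155,.059]),pj([.491,-.234,.052]),r.state()['ee_pos'])
E
```

```text
clock: 3.15
ee_pos: [0.4857, -0.202, 0.1257]
ee_rot: [3.141, 0.0, 1.821]
ft_force: [0.6, 0.9, -0.3]
grip_width: 0.0003
finger_force: 0.0
main_box [{'bbox': [258.5, 173.7, 128.7, 132.6], 'p': 0.8}, {'bbox': [394.1, 0.0, 48.4, 20.8], 'p': 0.18}]
main_press [{'bbox': [287.2, 228.0, 66.3, 37.4], 'p': 0.79}]
[318. 235.] [319. 255.] [ 0.48607502 -0.20181416  0.12627501]
```

View pics/w1.png

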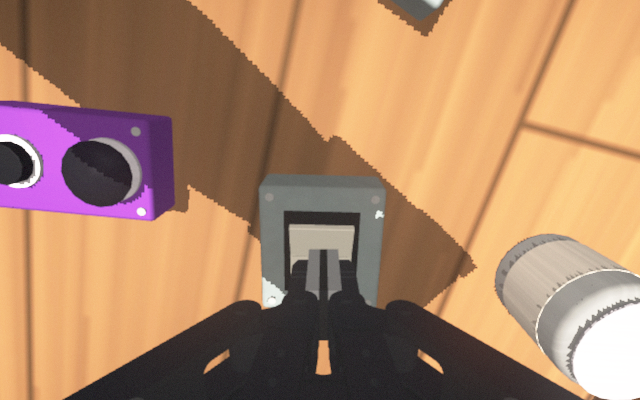

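The wrist view shows the raised wing of the grey main box at about (321,240), just ahead of the fingertips. My estimated press point projects to (318,235), so the two agree. I'll shift 1.35 cm in −y and press.

```bash
python3 -m inch '{"claw":[0,0,0,0,0,0,0,0],"travel":[[0,-1.35,-2],[0,-1.35,-5],[0,-1.35,-6],[0,-1.35,-6.6],[0,-1.35,-7],[0,-1.35,-7.3],[0,-1.35,-7.5],[0,-1.35,-7.5]],"spin":[0,0,0,0,0,0,0,0]}'
```

```text
clock: 4.3
ee_pos: [0.4863, -0.2162, 0.0519]
ee_rot: [3.14, 0.0, 1.821]
ft_force: [-4.0, 4.9, 10.1]
grip_width: -0.0001
finger_force: 5.1
```

```bash
python3 -m inch '{"claw":[0,0,0,0],"travel":[[0,0,-0.1],[0,0,-0.1],[0,0,3],[0,0,7]],"spin":[0,0,0,0]}'; python3 -m inch '{"claw":[0,0,0,0,0,0,0,0,0,0],"travel":[[0,6,1],[0,12,1],[0,18,1],[0,24,1],[-0.5,30,1],[-1,36,1],[-1.2,42,1],[-1.2,47,1],[-1.2,47,1],[-1.2,47,1]],"spin":[0.09,0.09,0.09,0.09,0.09,0.09,0.09,0.09,0.09,0.09]}'; python3 - <<'E'
from h import *
a=save('scene','s2'); save('wrist','w2')
s=cv2.imread('pics/s2.png')[230:330,140:250]; w=cv2.imread('pics/w2.png')[100:350,150:500]
s=cv2.resize(s,(330,300),interpolation=cv2.INTER_CUBIC); w=cv2.resize(w,(420,300))
cv2.imwrite('pics/m2.png',np.hstack([s,w]))
d=r.camera('wrist'); K,T=np.array(d['K']),np.array(d['T'])
def pj(p):
    c=np.linalg.inv(T)@np.r_[p,1]; u=K@[c[0],-c[1],-c[2]]; return ((u[:2]/u[2])-[150,100])*1.2+[330,0]
print(pj([.474,.2693,.059]),pj([.4562,.2635,.052]),r.look_for('wrist','extractor_press'),r.state()['ee_pos'])
E
```

```text
clock: 4.8
ee_pos: [0.4846, -0.2161, 0.1198]
ee_rot: [-3.14, -0.0, 1.821]
ft_force: [0.4, -1.2, 0.5]
grip_width: -0.0001
finger_force: 0.0
clock: 6.05
ee_pos: [0.4734, 0.2536, 0.1298]
ee_rot: [3.141, 0.001, 1.911]
ft_force: [-0.2, -0.9, -0.0]
grip_width: 0.0003
finger_force: 0.0
[548.14733797 111.19219394] [515.06574002 106.95988216] [{'bbox': [269.2, 172.1, 83.4, 38.3], 'p': 0.91}, {'bbox': [384.3, 0.0, 43.3, 28.8], 'p': 0.59}] [0.47353689 0.25279126 0.1299346 ]
```

View pics/m2.png

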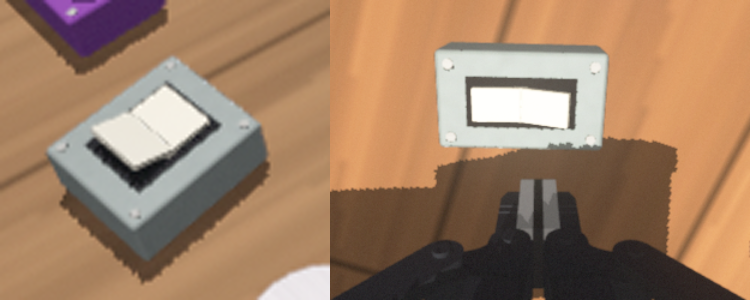

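The main rocker is now over: its far wing stands up. In the wrist crop the extractor's raised wing is on the right at about (548,110), and my estimate projects to (548,111). I'll press there.

```bash
python3 -m inch '{"claw":[0,0,0,0,0,0,0,0,0,0],"travel":[[0.15,1.65,-2],[0.15,1.65,-5],[0.15,1.65,-6.4],[0.15,1.65,-7],[0.15,1.65,-7.4],[0.15,1.65,-7.7],[0.15,1.65,-7.9],[0.15,1.65,-8],[0.15,1.65,-8],[0.15,1.65,-8]],"spin":[0,0,0,0,0,0,0,0,0,0]}'
```

```text
clock: 7.5
ee_pos: [0.4757, 0.2706, 0.0519]
ee_rot: [3.14, 0.001, 1.911]
ft_force: [-4.0, -4.3, 9.4]
grip_width: -0.0003
finger_force: 4.8
```

```bash
python3 -m inch '{"claw":[0,0,0,0,0,0,0,0,0,0],"travel":[[0,0,3],[0,0,7],[0.5,-6,8],[1,-12,8],[1.5,-18,8],[2,-24,8],[2.5,-30,8],[2.5,-31,8],[2.5,-31,8],[2.5,-31,8]],"spin":[0,0,0,0,0,0,0,0,0,0]}'; python3 - <<'E'
from h import *
save('scene','s3'); d=save('wrist','w3')
s=cv2.imread('pics/s3.png')[130:210,330:440]; w=cv2.imread('pics/w3.png')[100:350,150:500]
s=cv2.resize(s,(330,300),interpolation=cv2.INTER_CUBIC); w=cv2.resize(w,(420,300))
cv2.imwrite('pics/m3.png',np.hstack([s,w]))
K,T=np.array(d['K']),np.array(d['T'])
def pj(p):
    c=np.linalg.inv(T)@np.r_[p,1]; u=K@[c[0],-c[1],-c[2]]; return ((u[:2]/u[2])-[150,100])*1.2+[330,0]
print(pj([.501,-.0207,.057]),pj([.4435,-.0018,.065]),r.look_for('wrist','start_top'),r.state()['ee_pos'])
E
```

```text
clock: 8.75
ee_pos: [0.4998, -0.0382, 0.1299]
ee_rot: [3.141, -0.001, 1.912]
ft_force: [0.2, 0.8, -0.4]
grip_width: -0.0
finger_force: 0.0
[549.86201293 109.15771577] [457.51196544  43.86538086] [{'bbox': [317.0, 169.6, 39.1, 40.3], 'p': 0.73}] [ 0.49980176 -0.03822296  0.12992581]
```

View pics/m3.png

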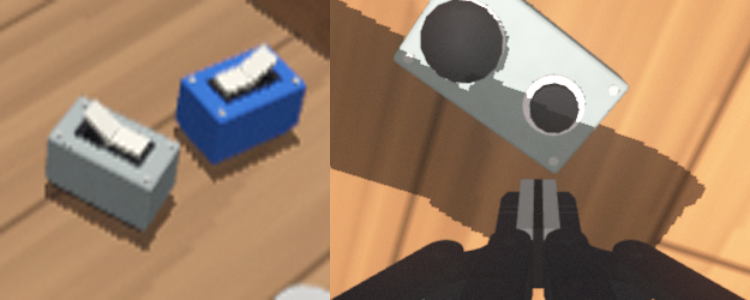

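The extractor rocker has flipped: its near wing lies level and the far one is up, while the blue box is untouched. In the crop the start cap is at (553,107), against a projection of (550,109), so I'll nudge about 2 mm and press. Stop is at (462,40), well clear.

```bash
python3 -m inch '{"claw":[0,0,0,0,0,0,0,0,0,0],"travel":[[0.3,1.85,-2],[0.3,1.85,-5],[0.3,1.85,-6.6],[0.3,1.85,-7.2],[0.3,1.85,-7.5],[0.3,1.85,-7.8],[0.3,1.85,-7.95],[0.3,1.85,-8],[0.3,1.85,-8],[0.3,1.85,-8]],"spin":[0,0,0,0,0,0,0,0,0,0]}'
```

```text
clock: 10.15
ee_pos: [0.5034, -0.0211, 0.051]
ee_rot: [3.14, 0.0, 1.911]
ft_force: [-2.0, 1.4, 6.8]
grip_width: -0.0
finger_force: 3.2
```

```bash
python3 -m inch '{"claw":[0,0,0,0,0,0,0,0],"travel":[[0,0,-0.1],[0,0,-0.1],[0,0,2],[0,0,6],[0,0,10],[0,0,10],[0,0,10],[0,0,10]],"spin":[0,0,0,0,0,0,0,0]}'; python3 - <<'E'
from h import *
save('top','t4')
t=cv2.imread('pics/t4.png')[90:310,150:460]; cv2.imwrite('pics/m4.png',cv2.resize(t,(775,550),interpolation=cv2.INTER_CUBIC))
E
```

```text
clock: 11.15
ee_pos: [0.5017, -0.021, 0.1481]
ee_rot: [-3.139, -0.001, 1.911]
ft_force: [0.1, 0.5, 0.4]
grip_width: 0.0
finger_force: 0.0
```

View pics/m4.png

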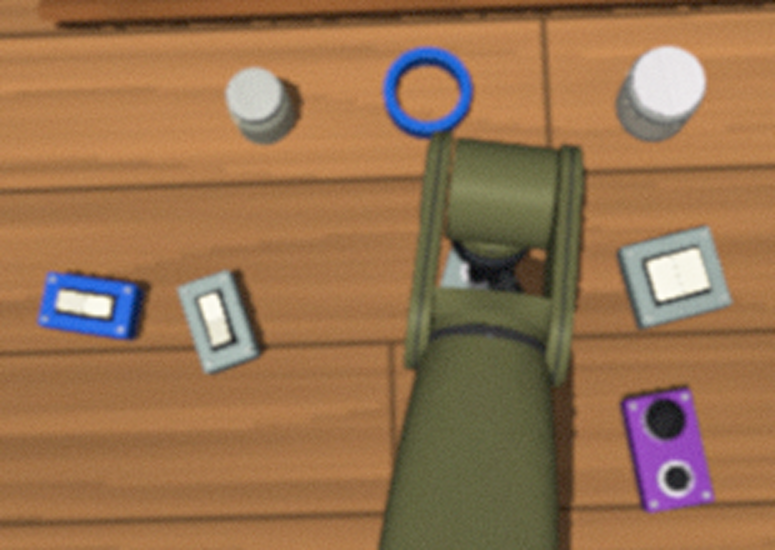

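The top view shows everything in place: main (675,277), extractor (220,320), and the tape, can and jar undisturbed. The arm is clear above the station, so I'm handing in.

```bash
python3 -c "
from plant import r
print(r.finish_job())"
```

```text
the job is handed in; nothing more can be done
None
```

I pressed the main rocker, the extractor rocker and then the start button fully, in that order, and handed the job in at about 11 s; no verdict came back, and the arm hid the station in the last picture, so I did not see the start button spring back.

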